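# Back the ratchet indexing table off by one notch

### The arm

A 6-joint arm with a two-finger parallel gripper is mounted at the origin on a cart in front of the work surface, level with it; the furniture and walls round the work are solid. World frame = base frame: x ahead of the robot, y to its left, z up, the work surface at z = 0. Lengths are in mm, angles in rad, forces in N, time in s.
With the tool pointing down it reaches from about 350 to 875 mm from the base axis. Payload 4.2 kg.
Tool frame: the origin (TCP) lies on the mounting face of the last link; the fingertips stand 182 mm ahead of it and the grasp point (between the pads) lies 164 mm ahead of it (env.tcp_to_grasp is the distance from the TCP to the grasp point, in mm); z points along the fingers, x is the direction in which the jaws open and shut, and the axes are right-handed (so a half turn about z gives the same grasp; the last joint's range is limited). The gripper opens to 87 mm and grips with 3 to 60 N. Pads are 19 mm wide; open, the fingers measure 117 mm over their backs; the gripper's body (75 mm by 190 mm) begins 51 mm behind the grasp point.
Start: joints at [-1.034, 0.385, 0.008, 0, -1.194, -0.259], TCP at [171.417, -601.013, 404.75] pointing down, gripper open.
Joint ranges: [-3.14, 3.14], [-1.21, 2.06], [-1.07, 1.41], [-3.16, 2.05], [-2.99, -0.16], [-3.1, 3.1]. Speed limits (rad/s): [2.79, 2.79, 3.14, 3.14, 3.14, 3.14].

### API

Orientations are given as a 3x3 rotation matrix whose columns are the frame's x, y, z axes.
In Python, from station import readout, optics, job, env gives the robot as it stands.
- The arm moves only by the shell command python3 -m creep 'ROWS' [OPENING]. ROWS is a JSON object of lists of equal length, an entry for each row: "dp": the shift along the tool's x, y, z in m, a list of three; "roll": the turn about the tool's z in degrees. In form: {"dp": [[dx, dy, dz], ...], "roll": [roll, ...]}. A call has 1 to 20 rows; each row shifts and turns the pose as measured when the row begins, along the tool's axes as they then stand; what a row does not reach is not made up. A row lasts 1/10 s, in which the tool goes at most 50 mm and 8.59 degrees, less where a joint would pass 70% of its speed; a pose out of reach is approached as far as the arm can. A call is refused whole if a number of a shift passes 0.05 or a number of a turn 8.59, either way. A call with a gripper value outside its range is refused whole. OPENING is the finger opening in m, from 0 to 0.087, set as the call begins (- or left out, the last holds). The fingers move at their own pace and stop on an object; the grip force is fixed at half the most. Time passes only in rows, so rows that do not move let the fingers close. It gives the time, the measured TCP pose, the force and the opening at its end, in the units of the state.
- readout.state(): the state, without advancing time (a new reading comes with each control period).
- optics.capture(name): name is "scene" or "side" or "wrist"; returns a dict with "frame" (420x560x3 uint8, red, green, blue), "depth" (420x560 float32, mm along the optical axis (not along the pixel's ray), 0 where there is no reading), "vfov" (degrees; the focal length in pixels is half the picture's height over the tangent of half this angle, whatever the lens; pixels are square), "cx", "cy" (the principal point, pixels), "view" (4x4, takes a point from world to camera coordinates). Camera axes: x right, y down, z forward; pixel columns grow to the right and rows downward; lengths in mm; the calibration is good to about 2 mm. A picture is of the moment at which its call begins.
- job.job_done(): hands the job in, once; it reports no verdict.
The state is a dict: "t": time; "joint_positions": joint angles; "dq": joint speeds; "effort": joint torques, N m; "tcp_pos": TCP position; "tool_rot": TCP orientation; "contact_force": force on the tool from outside, world axes, zero at the start; "torque": the same for the moment, N m; "finger_gap": finger opening in mm.
Only numpy, scipy, OpenCV 4.12 (cv2) and the standard library are available. Lean on these libraries where they do the work, as an engineer would, in place of code of your own. Each camera call takes 0.05 s, during which the arm holds its last target. There are 200 camera calls.

### The job

The ratchet indexing table was clicked one notch too far clockwise. With a fingertip swing its pawl up out of the teeth until it lies back on its stop, push the table's black finger post backward (anticlockwise seen from above) by one notch, tip the pawl down again and leave the table pushed back snug against the pawl's nose, its red line at the brass pointer. Only push (do not pinch the post or the pawl's red pad), keep off the blue insert disc, leave the other things on the bench where they are, and finish with the arm clear.

Things in the scene. Friction and masses are not known exactly. Their poses are not given: they have to be found in the camera images.
- index_base: grey cast base of the indexing table, screwed to the bench (it does not move), 12 mm thick: a disc 176 mm across with screw ears, and a tail 56 mm wide that runs to y +160 mm under the pawl. Origin on the underside, right below the table's turning axis; x = from the axis to the pawl's nose (away from the robot at yaw 0), y = left, z up. A pointer post stands at y -80 mm (top 51 mm high)
- table_centre (a point): centre of the round table's flat top, on its vertical axis, 34 mm above the bench. The table is 150 mm across; 12 saw teeth (pitch 0.524 rad) stand on the top of its rim, radius 57 to 75 mm, valleys 30 mm and crests 40 mm above the bench
- ratchet_table (a joint): turn of the round table, rad, positive = anticlockwise from above = backward. Pawl down: it clicks on clockwise but is stopped anticlockwise by the pawl's nose, at 0 in the present notch (it starts up to 0.2 clockwise of that), at +0.524 one notch back (red line at the pointer), at +1.047 two back. Pawl up: it turns freely, light drag (2 N at the post), and stays where left
- post_mid (a point): centre of the black finger post on the table, 13 x 13 mm, 46 mm from the table axis (toward the robot at table angle 0 and base yaw 0), from 36 to 85 mm above the bench; the point is 61 mm up. For backward it is pushed at right angles to the radius, toward -y of the base when it stands on the robot side
- pawl (a joint): angle of the dark steel pawl about its level pin (which runs along the base's x), rad. 0 = nose down in a tooth valley, up to 0.12 while the nose rides on a tooth ramp, clear of all teeth above 0.16, positive = lifted. It works by its own weight: let go below about 1.0 it falls back into the teeth, beyond about 1.1 it falls over backward and lies on its rubber stop at 1.70
- pawl_pivot (a point): centre of the pawl's pin, at x +66, y +85 mm in the base frame, 55 mm above the bench, between two grey cheeks 67 mm high (37 mm over their outsides along x)
- pawl_pad (a point): centre of the red thumb pad at the end of the pawl's lever, 18 mm (along the pin) x 13 x 16 mm, 55 mm from the pin. With the pawl down the lever stands up, leaning 10 degrees toward the nose (base -y). Pushed toward base +y it lifts the nose; with the pawl laid back it lies level toward +y
- pawl_arm (a point): point on the pawl's straight arm, 45 mm from the pin; the arm is 10 mm wide and 8 mm thick, 85 mm long to the nose. Pawl down: it points level to base -y, over the tooth rim; laid back: it stands upright and is pushed toward base -y to tip the pawl down again. Arm and lever form an open V of 80 degrees in which a fingertip fits
- pawl_nose_tip (a point): lower end of the nose, which hooks 25 mm down from the end of the arm
- pointer_tip (a point): tip of the brass pointer over the tooth rim on the base's -y side, 50 mm above the bench
- blue_insert: blue disc with white bushes fixed on the middle of the table, 43 mm across, from 38 to 50 mm above the bench; not to be touched
- post_push_half: the half of the finger post on its clockwise side, the one to push on; not a separate part
- post_far_half: the other half of the finger post (anticlockwise side)
- pad_push_half: the half of the red thumb pad on the nose side, the one to push on; not a separate part
- pad_far_half: the other half of the thumb pad
- tweezers: steel tweezers lying flat to the right of the base, 118 x 14 x 8 mm, loose
- collet_1: steel spring collet standing, 20 mm across, 31 mm high, loose
- collet_3: larger steel spring collet standing, 24 mm across, 34 mm high, loose
- loupe: black watchmaker's loupe standing on its rim behind the base, 40 mm across, 30 mm high, loose
- marker: white felt marker with black cap lying in front of the base, 130 x 14 x 16 mm, loose

How it is judged:
By the outcome, as a careful person would: the job done as asked, in the order asked, and still so for the second after the job is handed in, with the robot touching nothing.
It also fails if it takes over 61 s, if anything falls off the work surface, if the arm or the gripper's body presses on something with over 40 N, if the wrist force passes 120 N, or if a joint passes its speed limit or range.

## Working session

There is one attempt and no reset: what is moved stays moved. The work goes in short steps, Python scripts to look and compute and a shell command to move; the robot and the scene stay as the last step left them, time stands still between calls to the robot, and variables do not carry over. Pictures are saved under pics/ and viewed, about 8 in all and at most 12, crops included, and the job is handed in when it is done.

```bash
ls; mkdir -p pics
cat > h.py <<'E'
import numpy as np, cv2
from station import readout, optics, job, env
def cap(n,png=None):
    c=optics.capture(n)
    if png: cv2.imwrite('pics/'+png,c['frame'][:,:,::-1])
    return c
def cloud(c):
    d=c['depth'].astype(float); f=c['frame'].shape[0]/2/np.tan(np.radians(c['vfov'])/2)
    v,u=np.mgrid[:d.shape[0],:d.shape[1]]
    P=np.stack([(u-c['cx'])/f*d,(v-c['cy'])/f*d,d],-1)
    V=np.array(c['view']); W=(P-V[:3,3])@V[:3,:3]
    W[d<=0]=np.nan
    return W
def proj(c,p):
    f=c['frame'].shape[0]/2/np.tan(np.radians(c['vfov'])/2);V=np.array(c['view'])
    q=np.atleast_2d(p)@V[:3,:3].T+V[:3,3]
    return np.c_[q[:,0]/q[:,2]*f+c['cx'],q[:,1]/q[:,2]*f+c['cy']]
E
python3 - <<'E'
from h import *
a=cap('scene');b=cap('side')
np.savez('s0.npz',**a);np.savez('s1.npz',**b)
cv2.imwrite('pics/a.png',a['frame'][:,:,::-1]);cv2.imwrite('pics/b.png',b['frame'][:,:,::-1])
s=readout.state();print(s)
for c in(a,b):
    V=np.array(c['view']);print(-V[:3,:3].T@V[:3,3],V[2,:3],c['vfov'])
E
```

```text
pics
{'t': 0.1, 'joint_positions': array([-1.03440482e+00,  3.85500379e-01,  6.79424901e-03, -4.33896342e-04,
       -1.19398978e+00, -2.58607036e-01]), 'dq': array([ 4.00658074e-04, -3.82356214e-04,  2.10875274e-03,  2.26593194e-03,
        2.21335719e-05, -1.71573331e-03]), 'effort': array([ 2.42505866e-04, -3.91689956e+01,  1.87935323e+01,  4.23185840e+00,
        1.34868507e-02, -7.96644849e-05]), 'tcp_pos': array([ 171.38637117, -600.86856266,  403.76872214]), 'tool_rot': array([[-2.74071215e-01,  9.61709197e-01, -6.23947429e-04],
       [ 9.61707444e-01,  2.74071908e-01,  1.83895524e-03],
       [ 1.93954663e-03, -9.60501900e-05, -9.99998114e-01]]), 'contact_force': array([ 0.34129573,  0.46082017, -0.59470546]), 'torque': array([-0.00084306,  0.02403893, -0.06021619]), 'finger_gap': 86.92354805650547}
[-102.76834859 -528.31337431  524.71896047] [ 0.72234833  0.52274814 -0.45271103] 43.90295129429102
[197.4664362  610.22894167 513.60986804] [ 0.42911329 -0.76301205 -0.4833988 ] 43.800041172211934
```

View pics/a.png

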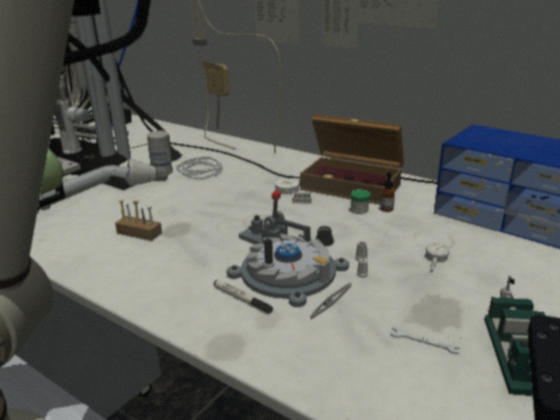

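View pics/b.png

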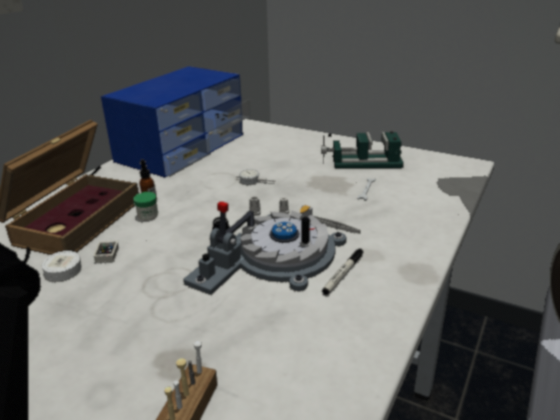

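The scene view shows the table at about (290,262), the red pad at (276,195), the post at (268,250) and the marker at (243,295). In the side view the pad is at (223,206), the blue disc at (285,231) and the post at (305,228). Next I work out positions from both views.

Run:
```python
from h import *
for n,roi in(('s0.npz',(180,310,200,380)),('s1.npz',(190,300,170,370))):
    c=dict(np.load(n));W=cloud(c);F=c['frame'].astype(int);r,g,b=F[...,0],F[...,1],F[...,2]
    m=np.zeros(r.shape,bool);m[roi[0]:roi[1],roi[2]:roi[3]]=1
    def rep(k,q):
        q=q&m; v,u=np.nonzero(q);w=W[q];w=w[~np.isnan(w[:,0])]
        print(n,k,len(v),'px',u.mean().round(1),v.mean().round(1),'med',np.median(w,0).round(1),'min',w.min(0).round(),'max',w.max(0).round())
    rep('red',(r>120)&(g<60)&(b<70)); rep('blue',(b>90)&(b-r>50)); 
    rep('black',(r+g+b<75)&(W[...,2]>40)); 
    rep('brass',(r>130)&(r-b>60)&(g>70))
    # rim
    q=m&(W[...,2]>20)&(W[...,2]<48); 
    t=m&(W[...,2]>3); w=W[t]; print(w.min(0).round(),w.max(0).round())
    crop=F[roi[0]:roi[1],roi[2]:roi[3]].astype(np.uint8); cv2.imwrite('pics/crop_'+n[:2]+'.png',cv2.resize(crop[:,:,::-1],None,fx=4,fy=4,interpolation=3))
# triangulated top-height map
    H=np.full((400,400),np.nan)
```

```text
s0.npz red 15 px 276.5 192.4 med [627.8  19.5 117. ] min [621.  17. 114.] max [633.  23. 119.]
s0.npz blue 98 px 287.7 250.7 med [550.2 -58.3  48.9] min [539. -73.  45.] max [575. -35.  51.]<stdin>:7: RuntimeWarning: Mean of empty slice.
  ret = ret.dtype.type(ret / rcount)
  return _methods._mean(a, axis=axis, dtype=dtype,
  ret = um.true_divide(
Traceback (most recent call last):
ValueError: zero-size array to reduction operation minimum which has no identity
```

Run:
```python
from h import *
# top-view ortho from both clouds, 1px=0.5mm
ims=[]
for n in('s0.npz','s1.npz'):
    c=dict(np.load(n));W=cloud(c)
    W=W[:,:,:];F=c['frame'][:,:,::-1]
    np.save('W_'+n[:2],W)
a=cv2.imread('pics/crop_s0.png');b=cv2.imread('pics/crop_s1.png')
a=cv2.resize(a,(720,520))[:, :];b=cv2.resize(b,(720,396))
cv2.imwrite('pics/ab.png',cv2.resize(np.vstack([a,b]),(629,800))[:600] if 0 else cv2.resize(np.vstack([a,b]),(471,600)))
cv2.imwrite('pics/bb.png',b)
```

```text
[ WARN:0@0.603] global loadsave.cpp:275 findDecoder imread_('pics/crop_s0.png'): can't open/read file: check file path/integrity
[ WARN:0@0.603] global loadsave.cpp:275 findDecoder imread_('pics/crop_s1.png'): can't open/read file: check file path/integrity
Traceback (most recent call last):
cv2.error: OpenCV(4.12.0) /io/opencv/modules/imgproc/src/resize.cpp:4208: error: (-215:Assertion failed) !ssize.empty() in function 'resize'
```

Run:
```python
from h import *
from scipy.optimize import least_squares
A=[dict(np.load(n)) for n in('s0.npz','s1.npz')]
R=((180,310,200,380),(190,300,170,370))
px={}
for i,(c,roi) in enumerate(zip(A,R)):
    W=cloud(c);F=c['frame'].astype(int);r,g,b=F[...,0],F[...,1],F[...,2]
    m=np.zeros(r.shape,bool);m[roi[0]:roi[1],roi[2]:roi[3]]=1
    def rep(k,q):
        q=q&m; n,l,st,ce=cv2.connectedComponentsWithStats(q.astype(np.uint8))
        for j in np.argsort(-st[1:,4])[:3]+1:
            w=W[l==j];w=w[~np.isnan(w[:,0])]
            if len(w)<4: continue
            print(i,k,st[j],ce[j].round(1),'med',np.median(w,0).round(1),'min',w.min(0).round(),'max',w.max(0).round())
    rep('red',(r>110)&(g<80)&(b<80)&(r-g>60)); rep('blue',(b>90)&(b-r>40)); rep('black',(r+g+b<110)); rep('brass',(r>120)&(r-b>50)&(g>70)&(r-g<90))
    q=m&(W[...,2]>9)&(W[...,2]<15);w=W[q]; print('plate z12',w.min(0).round(),w.max(0).round())
    q=m&(W[...,2]>27)&(W[...,2]<43);w=W[q]
    f=lambda p:np.clip(np.hypot(w[:,0]-p[0],w[:,1]-p[1])-75,0,9)
    print('rim',w.min(0).round(),w.max(0).round())
    crop=c['frame'][roi[0]:roi[1],roi[2]:roi[3]]
    cv2.imwrite('pics/crop%d.png'%i,cv2.resize(crop[:,:,::-1],None,fx=4,fy=4,interpolation=2))
```

```text
0 red [273 191   7   4  22] [276.  192.6] med [626.4  19.6 116.8] min [620.  16. 114.] max [633.  27. 119.]
0 blue [277 246  23  10 106] [287.6 251. ] med [550.4 -60.   48.9] min [539. -73.  45.] max [573. -35.  51.]
0 blue [287 243   5   5  16] [288.9 244.9] med [571.4 -46.9  49. ] min [566. -53.  47.] max [576. -41.  50.]
0 black [265 241   6  22  97] [267.9 251.4] med [510.4 -45.3  64.8] min [508. -49.  42.] max [516. -39.  84.]
0 black [318 232  14  12  94] [324.8 237. ] med [679.5 -59.   18.2] min [673. -66.   6.] max [692. -44.  30.]
0 black [362 180  12   3  28] [367.5 180.9] med [975.4   1.2  22. ] min [962. -20.  16.] max [981.  11.  27.]
0 brass [314 257  13   6  49] [320.  259.5] med [ 555.6 -123.6   51.4] min [ 550. -135.   48.] max [ 562. -111.   53.]
0 brass [292 264   2   5   6] [292.5 266. ] med [533.4 -81.   35. ] min [528. -86.  34.] max [539. -76.  38.]
plate z12 [ 433. -180.    9.] [912. 185.  15.]
rim [ 485. -180.   27.] [981. 130.  43.]
1 red [218 202  10   5  30] [222.2 203.7] med [627.1  26.4 115.4] min [621.  21. 113.] max [635.  29. 117.]
1 blue [272 224  25  11 159] [283.6 229.8] med [555.8 -43.7  46.8] min [540. -67.  44.] max [579. -30.  50.]
1 blue [281 222   7   4  22] [283.8 223.3] med [566.4 -63.1  46.8] min [562. -70.  45.] max [572. -56.  48.]
1 black [214 207  15  38 267] [220.8 227. ] med [631.1  29.1  63.6] min [620. -60.  14.] max [703.  41. 112.]
1 black [302 217   7  27 175] [305.  229.7] med [512.9 -36.9  64.1] min [508. -43.  38.] max [519. -32.  84.]
1 black [228 248  12  18 116] [233.5 256.5] med [608.1  33.9  25.2] min [606.  15.  12.] max [610.  48.  36.]
1 brass [300 205   9   8  42] [303.9 208.2] med [ 556.7 -121.    49.7] min [ 551. -134.   47.] max [ 562. -108.   51.]
1 brass [218 201  10   3  10] [222.5 201.8] med [631.9  21.2 115.7] min [622.  18. 115.] max [635.  27. 117.]
plate z12 [ 434. -173.    9.] [705. 107.  15.]
rim [ 484. -178.   27.] [704.  88.  43.]
```

View pics/crop1.png

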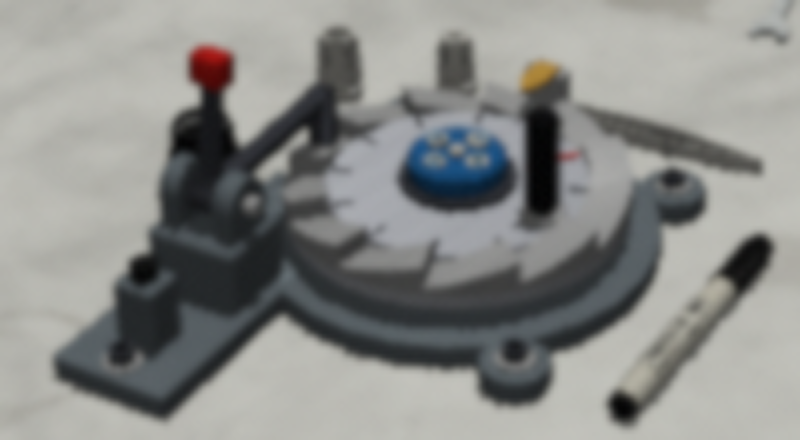

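View pics/crop0.png

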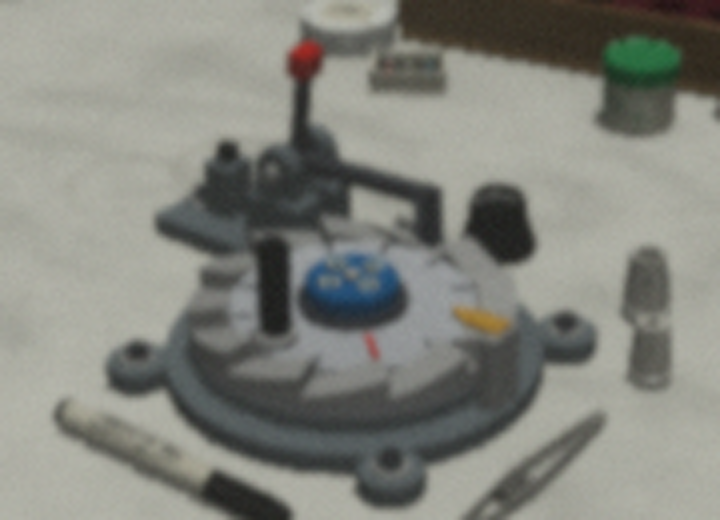

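The views agree on most points:

| Point | Position (mm) |
|---|---|
| Table axis | about (559, -52) |
| Pad | about (627, 22) |
| Post | about (512, -41) |

That gives a base yaw of about 0 and a table angle of about -0.2. The pawl is down. The next step is to close the gripper and move over the table for a wrist view.

```bash
python3 -m creep '{"dp":[[0.031,0.0387,0],[0.031,0.0387,0],[0.031,0.0387,0],[0.031,0.0387,0],[0.031,0.0387,0],[0.031,0.0387,0],[0.031,0.0387,0],[0.031,0.0387,0],[0.031,0.0387,0],[0.031,0.0387,0],[0.031,0.0387,0],[0.031,0.0387,0]],"roll":[0,0,0,0,0,0,0,0,0,0,0,0]}' 0
python3 - <<'E'
from h import *
c=cap('wrist','w0.png');np.savez('w0.npz',**c)
V=np.array(c['view']);print(-V[:3,:3].T@V[:3,3],V[:3,:3],c['vfov'],proj(c,[[559,-52,50],[627,22,115],[512,-41,85]]))
E
```

```text
t: 1.3
tcp_pos: [518.1, -113.1, 399.2]
tool_rot: [[-0.263, 0.965, -0.007], [0.965, 0.263, 0.008], [0.009, -0.005, -1.0]]
contact_force: [0.6, -0.9, 1.0]
finger_gap: 2.9
[ 452.79904884 -129.1046941   379.56422253] [[-0.26195779  0.96503093  0.00966518]
 [ 0.9362524   0.25169089  0.24511863]
 [ 0.23411442  0.07325979 -0.96944491]] 62.953130910741706 [[317.96090252 248.83796515]
 [384.03465247 363.14605564]
 [350.18671219 217.59851474]]
```

View pic.

Run:
```python
from h import *
c=dict(np.load('w0.npz'));W=cloud(c);F=c['frame'].astype(int);r,g,b=F[...,0],F[...,1],F[...,2]
def rep(k,q):
    n,l,st,ce=cv2.connectedComponentsWithStats(q.astype(np.uint8))
    for j in np.argsort(-st[1:,4])[:3]+1:
        w=W[l==j];w=w[~np.isnan(w[:,0])]
        if len(w)<10: continue
        print(k,st[j],ce[j].round(1),'med',np.median(w,0).round(1),'lo',np.percentile(w,3,0).round(1),'hi',np.percentile(w,97,0).round(1))
rep('red',(r-g>60)&(r-b>50)&(W[...,2]>60)); rep('redline',(r-g>60)&(b>g-15)&(W[...,2]<45));rep('blue',(b-r>40)&(W[...,2]>40));rep('black',(r+g+b<110)&(W[...,2]>70));rep('brass',(r-b>60)&(r-g<100)&(W[...,2]>40)&(W[...,2]<60))
rep('cheek',(W[...,2]>60)&(W[...,2]<70));rep('high',(W[...,2]>100))
```

```text
redline [289 204  15  20  56] [296.  213.3] med [532.3 -81.8  34.5] lo [524.7 -90.4  33. ] hi [540.2 -73.1  35.6]
blue [303 231  33   8 185] [318.8 235. ] med [544.5 -55.6  48.6] lo [540.6 -67.4  46.5] hi [550.8 -41.2  50.2]
black [    0   239   560   181 76835] [274.9 340.6] med [ 491.3 -117.4  321.6] lo [ 474.9 -162.6  289.1] hi [508.  -68.6 336.7]
black [339 211  18  18 229] [347.2 219.5] med [514.8 -42.5  83.7] lo [509.6 -47.1  71.6] hi [521.3 -35.4  85.8]
brass [240 224  28  15 238] [252.2 231.5] med [ 558.1 -121.6   51. ] lo [ 553.  -131.9   49.8] hi [ 563.3 -109.    52.4]
cheek [336 208  15  13  48] [341.1 212.6] med [512.7 -46.3  65.1] lo [509.5 -47.3  60.8] hi [519.9 -38.1  69.6]
high [    0   239   560   181 83520] [276.6 336.3] med [ 491.2 -117.1  317.5] lo [ 473.7 -169.3  289.6] hi [507.6 -60.6 336.6]
```

View pics/w0.png

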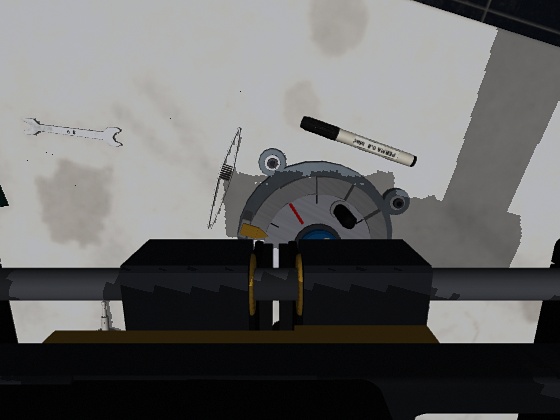

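The wrist view confirms the post top at (515,-42), the red line running toward about (560,-53), and a base yaw of about -1.5 degrees. Next I roll so the 19 mm side faces the push direction.

```bash
python3 -m creep '{"dp":[[0,0,0],[0,0,0],[0,0,0],[0,0,0],[0,0,0],[0,0,0],[0,0,0],[0,0,0],[0,0,0],[0,0,0]],"roll":[-8.3,-8.3,-8.3,-8.3,-8.3,-8.3,-8.3,-8.3,-8.3,-2]}'
python3 -c "
from h import *
s=readout.state();print(s['joint_positions'],s['tool_rot'][:,0])
R=s['tool_rot'];print(R.T@(np.array([628,-4,330])-s['tcp_pos']))"
```

```text
t: 2.35
tcp_pos: [522.8, -104.4, 393.2]
tool_rot: [[-0.996, -0.089, -0.015], [-0.089, 0.996, 0.01], [0.014, 0.011, -1.0]]
contact_force: [0.1, -0.4, -0.8]
finger_gap: 0.5
[ 0.10457274  0.24132239 -0.22572347 -0.01259272 -1.11757803 -0.00991356] [-0.99593207 -0.08901785  0.01396889]
[-114.62915121   89.92657161   62.58358564]
```

```bash
python3 -m creep '{"dp":[[-0.038,0.03,0],[-0.038,0.03,0.01],[-0.036,0.03,0.02],[0,0,0.02],[0,0,0]],"roll":[0,0,0,0,5]}'
python3 -c "
from h import *
s=readout.state();R=s['tool_rot'];print(R[:,0],R.T@(np.array([628,-4,330])-s['tcp_pos']))"
```

```text
t: 2.85
tcp_pos: [627.5, -2.0, 339.4]
tool_rot: [[-1.0, 0.002, -0.017], [0.002, 1.0, 0.01], [0.017, 0.01, -1.0]]
contact_force: [-0.2, -1.3, -0.6]
finger_gap: 0.4
[-0.99985451  0.00213073  0.01692394] [-0.63814774 -2.07568119  9.36827438]
```

```bash
python3 -m creep '{"dp":[[-0.004,-0.006,0.02],[0,0,0.025],[0,0,0.015],[0,0,0]],"roll":[0,0,0,0]}'
python3 - <<'E'
from h import *
s=readout.state();R=s['tool_rot'];print('tip',s['tcp_pos']+182*R[:,2],s['contact_force'])
a=cap('scene');b=cap('side')
im=[cv2.resize(c['frame'][y:y+110,x:x+140,::-1],None,fx=4,fy=4,interpolation=2) for c,x,y in((a,210,140),(b,160,140))]
cv2.imwrite('pics/c1.png',cv2.resize(np.hstack(im),(800,314)))
t=s['tcp_pos']+182*R[:,2]
for c in(a,b):print(proj(c,[t,[628,22,109]]))
E
```

```text
t: 3.25
tcp_pos: [630.7, -6.8, 274.2]
tool_rot: [[-1.0, 0.003, -0.022], [0.002, 1.0, 0.009], [0.022, 0.009, -1.0]]
contact_force: [0.5, -0.5, -0.2]
finger_gap: 0.5
tip [626.7269109   -5.03970119  92.24287459] [ 0.53769887 -0.51397609 -0.20804833]
[[287.16783119 207.07746549]
 [275.92180013 195.67386434]]
[[234.25841577 207.70257617]
 [223.65345387 205.89707456]]
```

View pics/c1.png

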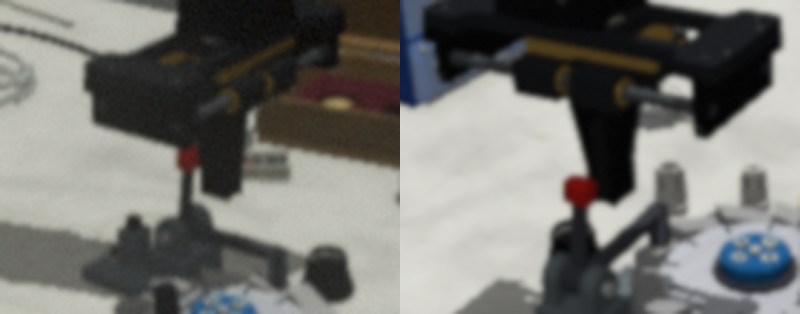

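The picture shows the closed tip just on the nose side of the red pad, at the right height. Pushing toward +y.

```bash
python3 -m creep '{"dp":[[0,0.007,0],[0,0.007,0],[0,0.007,0],[0,0.007,0],[0,0.007,0],[0,0.007,0],[0,0.007,0]],"roll":[0,0,0,0,0,0,0]}'
cat > st.py <<'E'
from h import *
s=readout.state();R=s['tool_rot'];print('tip',(s['tcp_pos']+182*R[:,2]).round(1),'F',s['contact_force'].round(1),'xdir',R[:,0].round(3),'t',s['t'])
E
cat > pad.py <<'E'
from h import *
for n in('scene','side'):
    c=cap(n);W=cloud(c);F=c['frame'].astype(int);r,g,b=F[...,0],F[...,1],F[...,2]
    q=(r>70)&(r-g>45)&(r-b>35)&(np.hypot(W[...,0]-628,W[...,1]-50)<75)&(W[...,2]>45)
    w=W[q]
    print(n,len(w),np.median(w,0).round(1) if len(w) else '')
    q=(np.abs(W[...,0]-628)<14)&(W[...,1]>5)&(W[...,1]<60)&(W[...,2]>70)&(W[...,2]<150)
    if q.any(): print(' high',q.sum(),np.median(W[q],0).round(1),'zmax',W[q][:,2].max().round(1))
E
python3 st.py; python3 pad.py
```

```text
t: 4.05
tcp_pos: [632.4, 46.4, 282.2]
tool_rot: [[-1.0, 0.002, -0.009], [0.001, 1.0, 0.011], [0.009, 0.011, -1.0]]
contact_force: [0.1, 0.2, 0.3]
finger_gap: 0.5
tip [630.7  48.4 100.2] F [0.1 0.2 0.3] xdir [-1.     0.001  0.009] t 4.05
scene 8 [623.7  64.4 100.7]
 high 459 [624.2  41.  117.8] zmax 150.0
side 73 [627.4  72.   99.1]
 high 624 [625.  55. 118.] zmax 150.0
```

```bash
python3 -m creep '{"dp":[[0,0.006,0.003],[0,0.006,0.004],[0,0.006,0.004],[0,0.004,0.003],[0,0,0],[0,0,0]],"roll":[0,0,0,0,0,0]}';python3 st.py; python3 pad.py
```

```text
t: 4.75
tcp_pos: [632.2, 70.9, 266.3]
tool_rot: [[-1.0, 0.001, -0.01], [0.0, 1.0, 0.011], [0.01, 0.011, -1.0]]
contact_force: [0.3, 0.8, 0.7]
finger_gap: 0.5
tip [630.3  72.9  84.3] F [0.3 0.8 0.7] xdir [-1.    0.    0.01] t 4.75
scene 22 [625.6  81.4  62.5]
 high 262 [627.1  33.4 115.9] zmax 148.0
side 87 [628.3  89.9  60.8]
 high 180 [626.3  38.1  94.6] zmax 132.0
```

The pawl lies on its stop: the pad is at (628,86,61) and the arm stands upright. I lift out and go to the post.

```bash
python3 -m creep '{"dp":[[0,0,-0.03],[0,0,-0.04],[0,0,-0.02],[0.03,-0.02,0],[0.03,-0.02,0],[0.03,-0.02,0],[0.026,-0.02,0],[0,0,0],[0,0,0],[0,0,0],[0,0,0],[0,0,0],[0,0,0],[0,0,0],[0,0,0],[0,0,0],[0,0,0],[0,0,0]],"roll":[0,0,0,0,0,0,0,8.5,8.5,8.5,8.5,8.5,8.5,8.5,8.5,8.5,8.5,2]}';python3 st.py
```

```text
t: 6.65
tcp_pos: [510.2, -18.4, 365.9]
tool_rot: [[-0.027, 1.0, 0.001], [1.0, 0.027, 0.013], [0.013, 0.001, -1.0]]
contact_force: [-0.1, -0.4, 0.7]
finger_gap: 0.3
tip [510.4 -16.1 183.9] F [-0.1 -0.4  0.7] xdir [-0.027  1.     0.013] t 6.65
```

```bash
python3 -m creep '{"dp":[[0.008,0.002,0.02],[0,0,0.03],[0,0,0.03],[0,0,0.025],[0,0,0.006],[0,0,0]],"roll":[0,0,0,0,0,0]}';python3 st.py
```

```text
t: 7.25
tcp_pos: [513.7, -9.8, 255.9]
tool_rot: [[-0.024, 1.0, 0.012], [1.0, 0.024, 0.015], [0.015, 0.012, -1.0]]
contact_force: [0.3, -0.4, 0.1]
finger_gap: 0.3
tip [515.8  -7.1  73.9] F [ 0.3 -0.4  0.1] xdir [-0.024  1.     0.015] t 7.25
```

```bash
python3 -m creep '{"dp":[[0,-0.003,0.01],[-0.005,0,0.002],[-0.006,0,0],[-0.006,0,0],[-0.006,0,0],[-0.006,0,0],[-0.006,0,0],[0,0,0]],"roll":[0,0,0,0,0,0,0,0]}';python3 st.py
cat > tab.py <<'E'
from h import *
import sys
C=np.array([560,-53])
for n in sys.argv[1:]:
    c=cap(n);W=cloud(c);F=c['frame'].astype(int);r,g,b=F[...,0],F[...,1],F[...,2]
    q=(r-g>30)&(r-b>15)&(r-g>1.2*(g-b)+15)&(np.abs(W[...,2]-35)<5)&(np.hypot(W[...,0]-C[0],W[...,1]-C[1])<60)
    w=W[q]
    if len(w)>2:
        m=np.median(w,0);print(n,'redline',len(w),m.round(1),'ang',np.degrees(np.arctan2(m[1]-C[1],m[0]-C[0])).round(1))
    q=(r+g+b<120)&(W[...,2]>77)&(W[...,2]<90)&(np.hypot(W[...,0]-C[0],W[...,1]-C[1])<60)
    w=W[q]
    if len(w)>2:
        m=np.median(w,0);print(n,'posttop',len(w),m.round(1),'ang',np.degrees(np.arctan2(m[1]-C[1],m[0]-C[0])).round(1))
    cv2.imwrite('pics/last_%s.png'%n,cv2.resize(c['frame'][180:310,200:380,::-1],None,fx=4,fy=4))
E
python3 tab.py scene side
```

```text
t: 8.05
tcp_pos: [511.8, -47.6, 246.7]
tool_rot: [[-0.023, 1.0, 0.018], [1.0, 0.023, 0.017], [0.017, 0.018, -1.0]]
contact_force: [-0.6, 0.2, 0.3]
finger_gap: 0.7
tip [515.1 -44.5  64.7] F [-0.6  0.2  0.3] xdir [-0.023  1.     0.017] t 8.05
scene redline 3 [548.8 -84.4  34.5] ang -109.7
scene posttop 119 [508.1 -53.5  83.1] ang -179.5
side posttop 77 [506.3 -36.4  81.8] ang 162.9
```

View pics/last_scene.png

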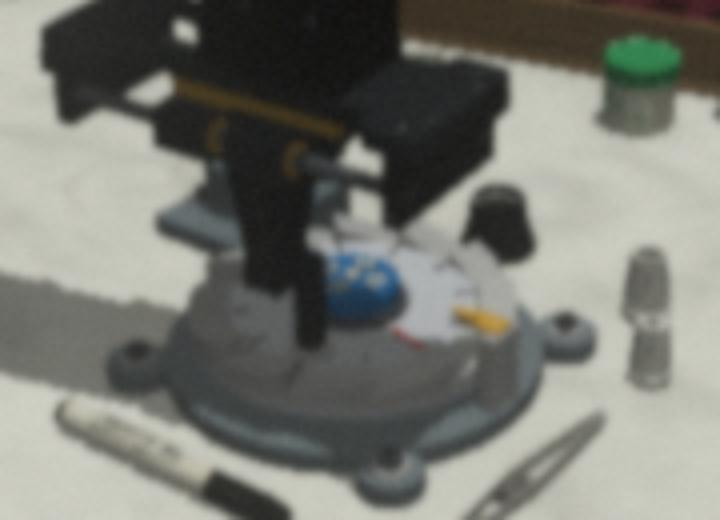

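The red line, at crop (405,336), is still short of the pointer tip at (458,315). I push a few mm more, keeping under one notch, then back off to check.

```bash
python3 -m creep '{"dp":[[-0.005,0,0],[0,0,0],[0,0,0],[0.012,0,0],[0.012,0,-0.02],[0,0,-0.04],[0,0,-0.04],[0,0,-0.03],[0,0,0]],"roll":[0,0,0,0,0,0,0,0,0]}';python3 st.py; python3 tab.py scene side
```

```text
t: 9.05
tcp_pos: [509.8, -26.4, 381.1]
tool_rot: [[-0.026, 1.0, 0.017], [1.0, 0.026, 0.015], [0.015, 0.017, -1.0]]
contact_force: [0.1, 0.0, 0.1]
finger_gap: 0.5
tip [512.9 -23.6 199.2] F [0.1 0.  0.1] xdir [-0.026  1.     0.015] t 9.05
scene redline 14 [553.3 -94.7  34.9] ang -99.1
scene posttop 18 [513.3 -69.7  80.4] ang -160.4
side redline 18 [552.2 -95.5  32.7] ang -100.4
side posttop 29 [515.4 -61.6  81.2] ang -169.1
```

The red line is at about -99.7° and the pointer at about -91.5°. The table is therefore 0.15 to 0.2 rad clockwise of the wanted notch stop, which is what I want. Now I tip the pawl down.

```bash
python3 -m creep '{"dp":[[0,0,0],[0,0,0],[0,0,0],[0,0,0],[0,0,0],[0,0,0],[0,0,0],[0,0,0],[0,0,0],[0,0,0],[0,0,0],[0,0,0],[-0.03,0.022,0],[-0.03,0.022,0],[-0.03,0.022,0],[-0.027,0.022,0],[0,0,0]],"roll":[-8.5,-8.5,-8.5,-8.5,-8.5,-8.5,-8.5,-8.5,-8.5,-8.5,-3,0,0,0,0,0,0]}';python3 st.py;python3 pad.py
```

```text
t: 10.85
tcp_pos: [621.2, 69.6, 344.2]
tool_rot: [[-0.999, -0.005, -0.046], [-0.005, 1.0, 0.005], [0.046, 0.005, -0.999]]
contact_force: [-0.3, 0.3, -0.9]
finger_gap: 0.2
tip [612.9  70.5 162.4] F [-0.3  0.3 -0.9] xdir [-0.999 -0.005  0.046] t 10.85
scene 19 [626.   80.5  62.3]
 high 259 [627.2  33.5 115.3] zmax 143.7
side 83 [628.2  90.5  60.4]
 high 331 [626.2  38.3 114.3] zmax 141.4
```

```bash
python3 -m creep '{"dp":[[-0.018,-0.004,0],[0,0,0.02],[0,0,0.025],[0,0,0.02],[0,0,0]],"roll":[0,0,0,0,0]}';python3 st.py
```

```text
t: 11.45
tcp_pos: [629.2, 60.2, 276.5]
tool_rot: [[-0.999, 0.003, -0.053], [0.003, 1.0, 0.004], [0.053, 0.004, -0.999]]
contact_force: [0.0, -0.3, -0.4]
finger_gap: 0.6
tip [619.6  60.9  94.8] F [ 0.  -0.3 -0.4] xdir [-0.999  0.003  0.053] t 11.45
```

```bash
python3 -m creep '{"dp":[[-0.008,0,0],[0,-0.007,0],[0,-0.007,0],[0,-0.007,0],[0,-0.007,0],[0,-0.007,0],[0,-0.007,0],[0,-0.007,0],[0,-0.007,0],[0,-0.006,0],[0,0,0]],"roll":[0,0,0,0,0,0,0,0,0,0,0]}';python3 st.py; python3 pad.py
```

```text
t: 12.55
tcp_pos: [637.4, -9.4, 281.3]
tool_rot: [[-0.999, 0.005, -0.046], [0.005, 1.0, 0.005], [0.046, 0.004, -0.999]]
contact_force: [0.6, -0.4, -0.5]
finger_gap: 0.5
tip [629.1  -8.5  99.5] F [ 0.6 -0.4 -0.5] xdir [-0.999  0.005  0.046] t 12.55
scene 32 [623.7  19.8 114.1]
 high 136 [626.7  23.7 106. ] zmax 119.0
side 81 [626.9  27.6 111.8]
 high 223 [627.8  27.5 103.4] zmax 126.1
```

The pawl is down again, with the pad back near (627,23,112). Now to the post for the snug push.

```bash
python3 -m creep '{"dp":[[0,0,-0.03],[0,0,-0.04],[0,0,-0.02],[0.03,-0.006,0],[0.03,-0.006,0],[0.03,-0.006,0],[0.02,-0.004,0],[0,0,0],[0,0,0],[0,0,0],[0,0,0],[0,0,0],[0,0,0],[0,0,0],[0,0,0],[0,0,0],[0,0,0],[0,0,0],[0,0,0]],"roll":[0,0,0,0,0,0,0,8.5,8.5,8.5,8.5,8.5,8.5,8.5,8.5,8.5,8.5,2,0]}';python3 st.py;python3 tab.py scene side;python3 pad.py
```

```text
t: 14.55
tcp_pos: [526.7, -24.8, 380.9]
tool_rot: [[-0.029, 0.999, -0.043], [1.0, 0.029, 0.006], [0.007, -0.043, -0.999]]
contact_force: [0.3, -0.4, 0.1]
finger_gap: 0.3
tip [518.9 -23.7 199.1] F [ 0.3 -0.4  0.1] xdir [-0.029  1.     0.007] t 14.55
scene redline 15 [551.9 -92.3  35.1] ang -101.7
scene posttop 25 [512.3 -70.5  80. ] ang -159.8
side redline 17 [552.  -95.8  33.2] ang -100.5
side posttop 28 [515.7 -62.6  81.2] ang -167.8
scene 47 [625.  20. 116.]
 high 134 [626.4  23.4 106. ] zmax 119.1
side 93 [626.2  27.3 112.3]
 high 222 [627.4  27.5 103.2] zmax 117.1
```

```bash
python3 -m creep '{"dp":[[-0.008,0,0.02],[0,0,0.035],[0,0,0.035],[0,0,0.03],[0,0,0.013],[0,0,0]],"roll":[0,0,0,0,0,0]}';python3 st.py
```

```text
t: 15.35
tcp_pos: [522.6, -32.2, 245.7]
tool_rot: [[-0.033, 0.999, -0.036], [0.999, 0.034, 0.007], [0.008, -0.036, -0.999]]
contact_force: [0.8, 0.0, 0.2]
finger_gap: 0.6
tip [516.  -31.   63.9] F [0.8 0.  0.2] xdir [-0.033  0.999  0.008] t 15.35
```

```bash
python3 -m creep '{"dp":[[-0.005,0,0],[-0.005,0,0],[-0.004,0,0],[-0.003,0,0],[0,0,0]],"roll":[0,0,0,0,0]}';python3 st.py
python3 -m creep '{"dp":[[-0.002,0,0],[-0.002,0,0]],"roll":[0,0]}';python3 st.py
python3 -m creep '{"dp":[[-0.002,0,0],[-0.002,0,0]],"roll":[0,0]}';python3 st.py
```

```text
t: 15.85
tcp_pos: [524.7, -50.8, 249.3]
tool_rot: [[-0.035, 0.999, -0.029], [0.999, 0.035, 0.007], [0.008, -0.029, -1.0]]
contact_force: [0.3, -0.0, -0.9]
finger_gap: 0.7
tip [519.5 -49.4  67.4] F [ 0.3 -0.  -0.9] xdir [-0.035  0.999  0.008] t 15.85
t: 16.05
tcp_pos: [525.0, -54.5, 249.6]
tool_rot: [[-0.034, 0.999, -0.027], [0.999, 0.034, 0.009], [0.01, -0.026, -1.0]]
contact_force: [1.5, 1.8, -2.2]
finger_gap: 0.4
tip [520.1 -52.8  67.7] F [ 1.5  1.8 -2.2] xdir [-0.034  0.999  0.01 ] t 16.05
t: 16.25
tcp_pos: [525.5, -58.0, 249.6]
tool_rot: [[-0.034, 0.999, -0.025], [0.999, 0.035, 0.01], [0.011, -0.024, -1.0]]
contact_force: [0.1, 8.8, -1.8]
finger_gap: 0.8
tip [521.  -56.1  67.6] F [ 0.1  8.8 -1.8] xdir [-0.034  0.999  0.011] t 16.25
```

```bash
python3 -m creep '{"dp":[[-0.002,0,0]],"roll":[0]}';python3 st.py
python3 tab.py scene side;python3 pad.py
```

```text
t: 16.35
tcp_pos: [525.6, -58.8, 249.5]
tool_rot: [[-0.034, 0.999, -0.024], [0.999, 0.034, 0.013], [0.014, -0.024, -1.0]]
contact_force: [-3.0, 16.1, 1.8]
finger_gap: 0.6
tip [521.2 -56.4  67.5] F [-3.  16.1  1.8] xdir [-0.034  0.999  0.014] t 16.35
scene posttop 114 [513.7 -64.6  82.8] ang -165.9
side redline 7 [557.7 -92.8  33.1] ang -93.4
side posttop 104 [516.8 -47.9  83.9] ang 173.3
scene 0 
side 92 [626.7  25.6 112.2]
 high 227 [627.3  25.8 102.4] zmax 117.1
```

The force rose to 16 N with almost no travel, so the table is against the nose. I back off and clear the arm.

```bash
python3 -m creep '{"dp":[[0,0,0],[0.006,0,0],[0.01,0,0],[0.008,0,-0.01],[0,0,-0.04],[0,0,-0.05],[0,0,-0.05],[0,-0.045,-0.02],[0,-0.045,0],[0,-0.045,0],[0,0,0],[0,0,0]],"roll":[0,0,0,0,0,0,0,0,0,0,0,0]}';python3 st.py
python3 tab.py scene side;python3 pad.py
python3 - <<'E'
import cv2,numpy as np
from h import *
b=cap('side')['frame'][185:305,170:370,::-1];a=cap('scene')['frame'][170:330,200:380,::-1]
cv2.imwrite('pics/fin.png',np.hstack([cv2.resize(a,(430,382)),cv2.resize(b,(370,382))]))
E
```

```text
t: 17.75
tcp_pos: [389.8, -38.2, 437.1]
tool_rot: [[-0.038, 0.999, -0.019], [0.999, 0.038, 0.009], [0.01, -0.019, -1.0]]
contact_force: [1.6, 0.2, 0.5]
finger_gap: 0.3
tip [386.2 -36.6 255.1] F [1.6 0.2 0.5] xdir [-0.038  0.999  0.01 ] t 17.75
scene redline 18 [557.8 -95.   35.1] ang -93.0
scene posttop 11 [514.4 -76.6  78.7] ang -152.6
side redline 13 [558.9 -98.   32.6] ang -91.5
side posttop 24 [518.5 -68.2  80.6] ang -159.9
scene 45 [625.5  18.4 115.3]
 high 136 [626.1  21.6 105.8] zmax 118.8
side 85 [626.6  25.3 111.9]
 high 228 [627.1  26.  101.5] zmax 117.6
```

View pics/fin.png

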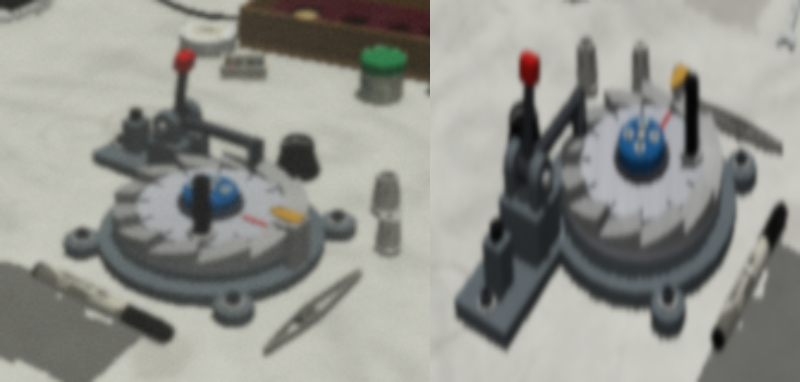

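The red line points at the brass pointer (left half, (258,222) to (287,214)). The pawl is down, the post is free, and the loose things are where they were.

```bash
python3 -c "
from h import *
job.job_done()"
```

```text
the job is handed in; nothing more can be done
```

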